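# Turn the flux tin label to the front and lock it

## Robot

A 6-joint arm with a two-finger parallel gripper is mounted at the origin on a cart in front of the work surface, level with it; the furniture and walls round the work are solid. World frame = base frame: x ahead of the robot, y to its left, z up, the work surface at z = 0. Lengths are in m, angles in degrees, forces in N, time in s.
With the tool pointing down it reaches from about 0.275 to 0.75 m from the base axis. Payload 10.2 kg.
Tool frame: the origin (TCP) lies between the finger pads; the fingertips stand ctrl.tip_extent ahead of it and the grasp point (between the pads) lies 3 mm ahead of it (ctrl.tip_extent is the distance from the TCP to the fingertips, in m); y points along the fingers, z is the direction in which the jaws open and shut, and the axes are right-handed (so a half turn about y gives the same grasp; the last joint's range is limited). The gripper opens to 88 mm and grips with 3 to 60 N. Pads are 18 mm wide; open, the fingers measure 123 mm over their backs; the gripper's body (75 mm by 187 mm) begins 45 mm behind the grasp point.
Start: joints at [-85.68, 17.928, 85.812, -0, 76.261, -12.8], TCP at [0.155, -0.502, 0.261] pointing down, gripper open.
Joint ranges: [-168.41, 168.41], [-55.51, 124.54], [10.69, 146.95], [-70.63, 250.63], [1, 178], [-165.06, 165.06]. Speed limits (degrees/s): [136.94, 136.94, 172.46, 180, 180, 180].

## Interface

Orientations are given as a 3x3 rotation matrix whose columns are the frame's x, y, z axes.
In Python, from station import ctrl, eyes gives the robot as it stands.
- The arm moves only by the tool send_rows, never from a script. Its argument "targets" is a list of rows, each an object of numbers: "tx", "ty", "tz": the shift along the tool's x, y, z in mm; "wx", "wy", "wz": the turn, a rotation vector about the tool's x, y, z in degrees; "fingers": the gripper's target within -1 to 1 (fully open at 1, half-way at 0, shut at -1). A call has 1 to 12 rows; each row is the pose to reach, as a shift and turn from the pose measured when the call began, along the tool's axes at that moment; what a row does not reach only later rows make up. A row lasts 1/10 s, in which the tool goes at most 50 mm and 8.59 degrees, less where a joint would pass 70% of its speed; a pose out of reach is approached as far as the arm can. A call with a gripper value outside its range is refused whole. The fingers move at their own pace and stop on an object; "newtons" is the grip in N (left out, the last holds). Time passes only in rows, so rows that repeat a pose let the fingers close. It gives the time, the measured TCP pose, the force and the opening at its end, in the units of the state.
- ctrl.get_state(): the state, without advancing time (a new reading comes with each control period).
- eyes.snapshot(name): name is "scene" or "top" or "wrist"; returns a dict with "image" (480x640x3 uint8, red, green, blue), "K" (3x3 intrinsics, pixels), "R" (3x3) and "t" (3): a world point X has camera coordinates R X + t. Camera axes: x right, y down, z forward; pixel columns grow to the right and rows downward; lengths in m; the calibration is good to about 2 mm. A picture is of the moment at which its call begins. There is no depth.
- ctrl.finish_job(): hands the job in, once; it reports no verdict.
The state is a dict: "time": time; "joints": joint angles; "joint_vel": joint speeds; "joint_torque": joint torques, N m; "ee_pos": TCP position; "ee_rot": TCP orientation; "force": force on the tool from outside, world axes, zero at the start; "ft_torque": the same for the moment, N m; "grip_width": finger opening in m.
Only numpy, scipy, OpenCV 4.12 (cv2) and the standard library are available. Lean on these libraries where they do the work, as an engineer would, in place of code of your own. Each camera call takes 0.05 s, during which the arm holds its last target. There are 200 camera calls.

## Task

The wide flux tin stands in its low round holder with its label turned away. Turn it in its seat until the label's red middle stripe faces the red mark at the front of the holder, then push the red locking tab fully in, so that it enters the slot in the tin's foot and locks it. The tin is thin: press it and the tab gently, leave it sitting flat in the holder and leave the other things alone.

Things in the scene. Friction and masses are not known exactly. Their poses are not given: they have to be found in the camera images.
- holder: Grey fixed holder, base plate 136 x 136 x 8 mm with a tongue to the front that ends 129 mm from the origin; origin on the bench under the centre of the round seat. Its -x axis is its FRONT (towards the robot, within 26 degrees). In front an aluminium guide for the tab, 61 to 81 mm from the origin, 34 mm high, 31 mm wide, with a red mark on top.
- tin: Loose round flux tin, 60 to 72 mm high, 0.3 to 0.6 kg, too wide to grip (black foot 100 mm across, aluminium body 92 mm, blue lid 94 mm). Origin at the centre of its underside. Its -x axis points to the middle of the label (yellow, red middle stripe), the yellow pointer on the lid and the slot in the foot. It starts turned 50 to 180 degrees away, either way, and turns in the seat.
- tin_lid (a point): nominal centre of the top of the lid's black rubber cushion (flat, radius 45 mm), 74 mm above the bench. The lid is pressed on by hand: its real top lies up to 6 mm higher or lower and holds there. Pressed near the edge and dragged round, the tin turns; 5 to 12 N is enough (finger friction about 0.6), less slips. The cushion yields 1 mm per 8 N, 3.5 mm in all; the tin dents above 20 N
- tin_label (a point): middle of the label, on the tin's side, 46 mm from its axis, 32 mm above its underside
- front_mark (a point): point 46 mm in front of the centre of the seat, 40 mm above the bench: the label's middle lies there when the label faces front
- tab (a joint): travel of the locking tab towards the tin, in m: 0 out, 0.012 fully home; slides along the holder's +x with 1.5 N of friction and stays where left. Its round-nosed bar is 8.5 mm wide. If the slot is not in front of it (within about 2.5 degrees; the nose pulls in a little more) it stops at the foot at 0.003 to 0.005. The guide bends above 25 N.
- push_plate (a point): middle of the front face of the tab's red upright push plate, 40 mm above the bench; the plate is 26 mm wide, 12 mm thick, from 12 to 52 mm above the bench, and is pushed along the holder's +x
- driver_red: bystander: red screwdriver lying on the bench, 158 mm
- driver_blue: bystander: blue screwdriver lying on the bench near its front edge, 143 mm
- flux_pen: bystander: white pen lying on the bench, 132 mm
- seat (a point): centre of the holder's round seat, 8 mm above the bench, on which the tin stands. A round black wall 8 mm high (inside radius 51 mm, outside 56 mm) centres the tin with about 1 mm play; smooth plastic, friction about 0.15
- tin_slot (a point): mouth of the slot in the tin's foot, 50 mm from its axis; the slot is 13 to 14 mm wide, 10 mm deep, 10 to 20 mm above the underside, below the middle of the label
- tweezers_2: bystander: black tweezers lying on the bench, 125 mm

How it is judged (in metres and radians):
On the way, in this order (a step that is already met when the one before it is completed fails the run):
1. the label faces the front mark, with the tab still out (horizontal distance between tin_label and front_mark below 0.006 m and value of joint tab below 0.006 m), for 0.2 s.
2. the locking tab is fully home in the slot (horizontal distance between tin_label and front_mark below 0.006 m and value of joint tab above 0.01 m), for 0.2 s.
At the end, for the whole second after the job is handed in: The middle of the label is within 6 mm (seen from above) of the front mark, the tab is in by more than 10 of its 12 mm, and the tin sits flat in the seat (within 2 mm, tilted less than 0.03 rad) and is at rest (all of step 2 and angle between tin's own z axis and vertical below 0.03 rad and z of tin in the frame of holder below 0.01 m and linear speed of tin below 0.01 m/s and angular speed of tin below 0.1 rad/s); the robot touches nothing.
It fails at once if the tin is pressed with more than 20 N (contact force between any of the fingers, the arm and tin above 20 N).
It fails at once if the tab is pushed with more than 25 N (contact force between any of the fingers, the arm and tab above 25 N).
It fails at once if the tin is lifted or tipped in its seat (z of tin in the frame of holder above 0.014 m or angle between tin's own z axis and vertical above 0.12 rad).
It fails at once if another thing is moved (distance of any of driver_red, driver_blue, flux_pen, tweezers_2 from where it was at the start of the episode above 0.03 m).
It also fails if it takes over 72 s, if anything falls off the work surface, if the arm or the gripper's body presses on something with over 40 N, if the wrist force passes 120 N, or if a joint passes its speed limit or range.

## Working session

There is one attempt and no reset: what is moved stays moved. The work goes in short steps, Python scripts to look and compute and a tool call to move; the robot and the scene stay as the last step left them, time stands still between calls to the robot, and variables do not carry over. Pictures are saved under pics/ and viewed, about 8 in all and at most 12, crops included, and the job is handed in when it is done.

Besides the shell and the picture viewer there is one more tool, called after "Emit:" in YAML: its name, and indented under it one key for each argument. send_rows: Moves the arm, as the interface text tells. Its arguments: {"type":"object","properties":{"targets":{"type":"array","items":{"type":"object","properties":{"tx":{"type":"number"},"ty":{"type":"number"},"tz":{"type":"number"},"wx":{"type":"number"},"wy":{"type":"number"},"wz":{"type":"number"},"fingers":{"type":"number"}}}},"newtons":{"type":"number"}},"required":["targets"]}

```bash
mkdir -p pics; ls
cat > h.py <<'E'
import numpy as np, cv2
from station import ctrl, eyes
def snap(n,f):
    s=eyes.snapshot(n); cv2.imwrite('pics/'+f,s['image'][:,:,::-1]); np.savez('pics/'+f+'.npz',**s); return s
def ray(s,u,v,z):
    K,R,t=[np.array(s[k]) for k in 'KRt']
    d=R.T@np.linalg.solve(K,[u,v,1]); c=-R.T@t
    return c+d*(z-c[2])/d[2]
def proj(s,X):
    p=np.array(s['K'])@(np.array(s['R'])@np.array(X)+np.array(s['t'])); return p[:2]/p[2]
E
python3 - <<'E'
from h import *
a=snap('top','top0.png'); b=snap('scene','scene0.png')
np.set_printoptions(precision=4,suppress=True)
st=ctrl.get_state(); print(st, ctrl.tip_extent)
for s in (a,b): print(-np.array(s['R']).T@s['t'])
E
```

```text
pics
{'time': 0.1, 'joints': array([-85.6817,  17.9552,  85.8488,  -0.0002,  76.26  , -12.8018]), 'joint_vel': array([-0.1325, -0.0554, -0.1747,  0.0068, -0.0538, -0.009 ]), 'joint_torque': array([  0.0025, -40.281 , -25.2641,   0.0695,   0.0342,  -0.0001]), 'ee_pos': array([ 0.1545, -0.5016,  0.2602]), 'ee_rot': array([[-0.9557, -0.0001,  0.2944],
       [-0.2944,  0.0011, -0.9557],
       [-0.0002, -1.    , -0.0011]]), 'force': array([-0.4467,  0.0306, -0.4358]), 'ft_torque': array([-0.0024, -0.0092,  0.0044]), 'grip_width': 0.08783457352616394} 0.022
[0.3542 0.1529 1.3558]
[-0.1338  0.8135  0.7377]
```

View pics/top0.png

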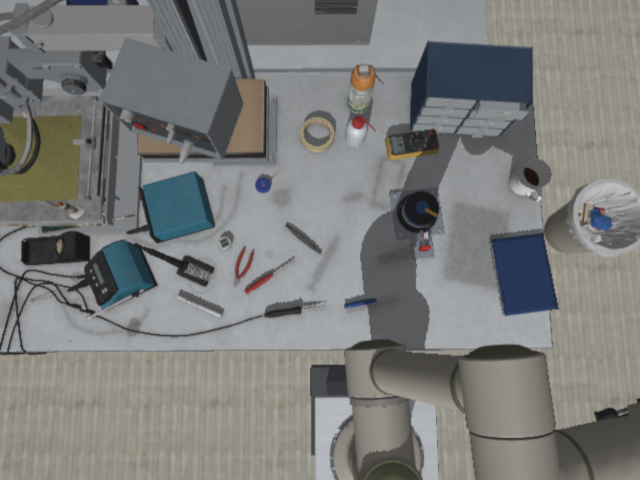

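View pics/scene0.png

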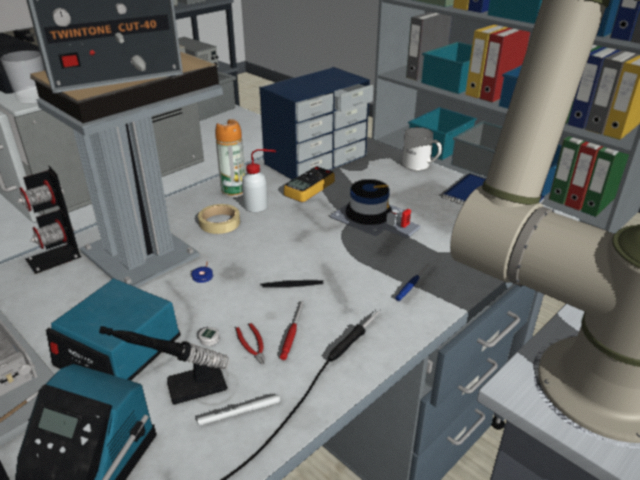

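The top view shows the tin near (419,211), the tab near (425,246) and the pointer toward about (432,211). I'll enlarge this area.

Run:
```python
from h import *
a=np.load('pics/top0.png.npz'); im=a['image'][:,:,::-1]
c=im[180:270,370:470]; cv2.imwrite('pics/c1.png',cv2.resize(c,(800,600)[:0] or None,fx=6.5,fy=6.5,interpolation=cv2.INTER_CUBIC))
for uv,z in [((419,211),.08),((425,246),.04),((360,302),0)]: print(ray(a,*uv,z))
```

```text
[ 0.63282458 -0.11889333  0.08      ]
[ 0.5453024  -0.13978957  0.04      ]
[0.3983314 0.0344546 0.       ]
```

View pics/c1.png

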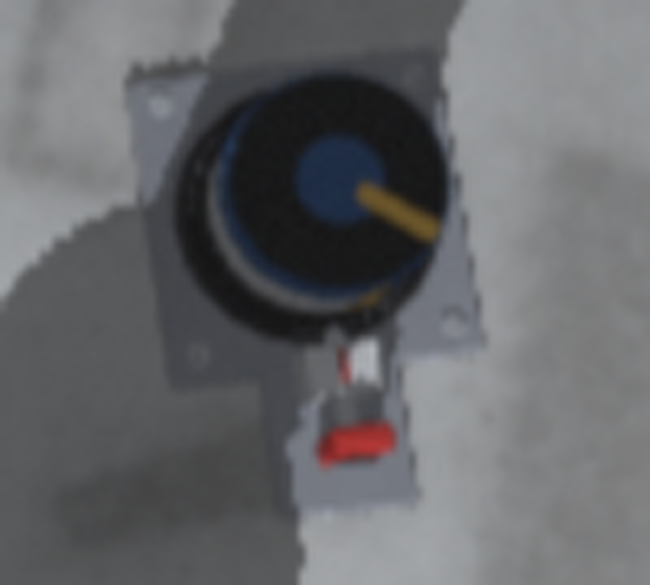

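The crop shows the plate corners at (128,75), (440,50), (485,345) and (170,388). The lid centre is at (338,182), the pointer tip at (435,232) and the red plate at (357,443).

Run:
```python
from h import *
a=np.load('pics/top0.png.npz')
P=lambda x,y,z: ray(a,(x+.5)/6.5-.5+370,(y+.5)/6.5-.5+180,z)[:2]
c=[P(*q,.008) for q in [(128,75),(440,50),(485,345),(170,388)]]
C=np.mean(c,0); print(np.array(c),C)
f=(c[2]+c[3]-c[0]-c[1]); l=(c[0]+c[3]-c[1]-c[2])
ang=lambda d: np.degrees(np.arctan2(d[1],d[0]))
print('front dir',ang(f),'left-90',ang(l)+90, np.linalg.norm(f)/2)
for z in (.074,.08): 
  L=P(338,182,z); T=P(435,232,z); print('lid',L,T,ang(T-L),np.linalg.norm(T-L))
R=P(357,437,.052);print('red top',R, ang(R-C),np.linalg.norm(R-C))
t=(P(293,510,.008)+P(415,505,.008))/2; print('tongue',t,ang(t-C),np.linalg.norm(t-C))
```

```text
[[ 0.70597339 -0.05303414]
 [ 0.7164109  -0.18826084]
 [ 0.58695416 -0.20158324]
 [ 0.56915733 -0.0668533 ]] [ 0.64462394 -0.12743288]
front dir -174.17986434902463 left-90 185.9707693772654 0.13382625846504792
lid [ 0.64338033 -0.12737666] [ 0.62234597 -0.16606434] -118.53277528529317 0.04403612787655477
lid [ 0.6420268  -0.12606458] [ 0.6210909  -0.16457116] -118.53277528529307 0.043829990544787346
red top [ 0.54139423 -0.1356979 ] -175.42241647225077 0.10356004560182619
tongue [ 0.51767051 -0.14294453] -173.0339124956799 0.1278975626181345
```

The tin centre is near (0.6435,-0.127). The holder's front points to about -174.3° and the label to about -118.5°, so the tin needs about -56° (clockwise). I'll press at the near side, with tool x radial, so the current yaw already suits.

Emit:
send_rows:
  targets:
    - {"tx": -45, "tz": -18, "fingers": -1}
    - {"tx": -90, "tz": -36, "fingers": -1}
    - {"tx": -135, "tz": -54, "fingers": -1}
    - {"tx": -180, "tz": -72, "fingers": -1}
    - {"tx": -225, "tz": -89, "fingers": -1}
    - {"tx": -270, "tz": -107, "fingers": -1}
    - {"tx": -315, "tz": -125, "fingers": -1}
    - {"tx": -360, "tz": -143, "fingers": -1}
    - {"tx": -405, "tz": -160, "fingers": -1}
    - {"tx": -450, "tz": -178, "fingers": -1}
    - {"tx": -495, "tz": -196, "fingers": -1}
    - {"tx": -540, "tz": -214, "fingers": -1}
  newtons: 20

```text
invalid input
```

Emit:
send_rows:
  targets:
    - {"ty": 40, "fingers": -1}
    - {"ty": 80, "fingers": -1}
    - {"ty": 110, "fingers": -1}
    - {"ty": 110, "fingers": -1}

```text
invalid input
```

Emit:
send_rows:
  targets:
    - {"tx": -45, "ty": 0, "tz": -18, "wx": 0, "wy": 0, "wz": 0, "fingers": -1}
    - {"tx": -90, "ty": 0, "tz": -36, "wx": 0, "wy": 0, "wz": 0, "fingers": -1}
  newtons: 20

```text
time: 0.3
ee_pos: [0.2302, -0.44, 0.2597]
ee_rot: [[-0.956, -0.0, 0.292], [-0.292, 0.002, -0.956], [-0.0, -1.0, -0.002]]
force: [0.4, -0.3, 0.0]
grip_width: 0.0741
```

Emit:
send_rows:
  targets:
    - {"tx": -45, "ty": 0, "tz": -18, "wx": 0, "wy": 0, "wz": 0, "fingers": -1}
    - {"tx": -90, "ty": 0, "tz": -36, "wx": 0, "wy": 0, "wz": 0, "fingers": -1}
    - {"tx": -135, "ty": 0, "tz": -53, "wx": 0, "wy": 0, "wz": 0, "fingers": -1}
    - {"tx": -180, "ty": 0, "tz": -71, "wx": 0, "wy": 0, "wz": 0, "fingers": -1}
    - {"tx": -225, "ty": 0, "tz": -89, "wx": 0, "wy": 0, "wz": 0, "fingers": -1}
    - {"tx": -270, "ty": 0, "tz": -107, "wx": 0, "wy": 0, "wz": 0, "fingers": -1}
    - {"tx": -315, "ty": 20, "tz": -125, "wx": 0, "wy": 0, "wz": 0, "fingers": -1}
    - {"tx": -360, "ty": 40, "tz": -142, "wx": 0, "wy": 0, "wz": 0, "fingers": -1}
    - {"tx": -400, "ty": 60, "tz": -158, "wx": 0, "wy": 0, "wz": 0, "fingers": -1}
    - {"tx": -435, "ty": 80, "tz": -172, "wx": 0, "wy": 0, "wz": 0, "fingers": -1}
    - {"tx": -451, "ty": 100, "tz": -178, "wx": 0, "wy": 0, "wz": 0, "fingers": -1}
    - {"tx": -451, "ty": 110, "tz": -178, "wx": 0, "wy": 0, "wz": 0, "fingers": -1}
  newtons: 20

```text
time: 1.5
ee_pos: [0.6099, -0.1359, 0.1476]
ee_rot: [[-0.956, -0.003, 0.295], [-0.295, 0.004, -0.956], [0.002, -1.0, -0.005]]
force: [0.2, -0.2, 0.6]
grip_width: 0.0006
```

Run:
```python
from h import *
a=snap('wrist','w1.png'); st=ctrl.get_state(); print(st['ee_pos'],st['joints'],st['force'],st['time'],st['grip_width'])
```

```text
[ 0.6087168  -0.13694889  0.14695117] [-23.45938322  36.18275155  75.44004214   0.10900641  68.71862844
  49.44797807] [-0.68158149  0.38938573 -2.60941933] 1.55 0.0008551934383468969
```

View pics/w1.png

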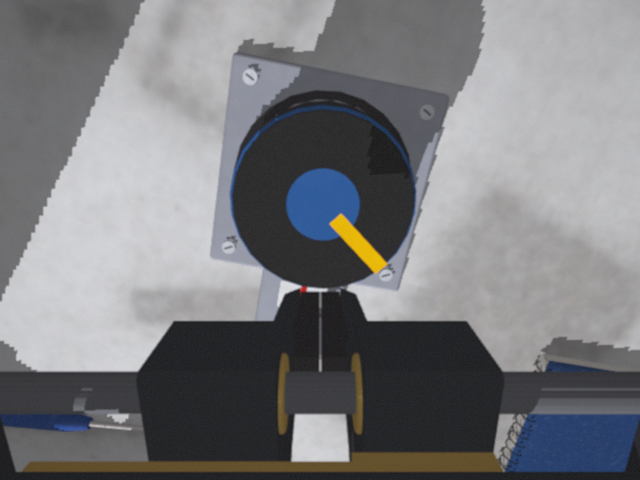

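The wrist view shows the lid centre at (323,199), the pointer from (335,218) to (383,270) and the plate corners at (238,53), (448,95), (398,290) and (211,257).

Run:
```python
from h import *
a=np.load('pics/w1.png.npz')
P=lambda x,y,z: ray(a,x,y,z)[:2]
c=[P(*q,.008) for q in [(237,53),(448,95),(398,290),(211,257)]]
C=np.mean(c,0); print(C)
f=(c[2]+c[3]-c[0]-c[1]); l=(c[0]+c[3]-c[1]-c[2])
ang=lambda d: np.degrees(np.arctan2(d[1],d[0]))
print('front',ang(f),ang(l)-90, np.linalg.norm(f)/2,np.linalg.norm(l)/2)
for z in (.068,.074,.08):
  L=P(323,198,z); T=P(383,270,z); print('lid',z,L,ang(T-L),ang(T-P(335,218,z)),np.linalg.norm(P(231,195,z)-P(415,195,z)))
```

```text
[ 0.64182942 -0.1275266 ]
front -173.49837374082944 6.619913313856117 0.13277523945064773 0.13221809382280683
lid 0.068 [ 0.64268904 -0.12682615] -123.33091782234756 -120.58331778361702 0.09419885902783016
lid 0.074 [ 0.64384654 -0.12644621] -123.33091782234763 -120.58331778361706 0.0914307158957095
lid 0.08 [ 0.64500405 -0.12606627] -123.3309178223475 -120.58331778361699 0.08866257276358884
```

Emit:
send_rows:
  targets:
    - {"tx": 0, "ty": 20, "tz": 0, "wx": 0, "wy": 0, "wz": 0, "fingers": -1}
    - {"tx": 0, "ty": 35, "tz": 0, "wx": 0, "wy": 0, "wz": 0, "fingers": -1}
    - {"tx": 0, "ty": 41, "tz": 0, "wx": 0, "wy": 0, "wz": 0, "fingers": -1}
    - {"tx": 0, "ty": 41, "tz": 0, "wx": 0, "wy": 0, "wz": 0, "fingers": -1}
    - {"tx": 0, "ty": 41, "tz": 0, "wx": 0, "wy": 0, "wz": 0, "fingers": -1}

```text
time: 2.05
ee_pos: [0.6087, -0.1375, 0.1072]
ee_rot: [[-0.956, -0.003, 0.293], [-0.293, 0.003, -0.956], [0.002, -1.0, -0.004]]
force: [-0.2, 0.1, -0.7]
grip_width: 0.0004
```

Emit:
send_rows:
  targets:
    - {"tx": 0, "ty": 1, "tz": 0, "wx": 0, "wy": 0, "wz": 0, "fingers": -1}
    - {"tx": 0, "ty": 2, "tz": 0, "wx": 0, "wy": 0, "wz": 0, "fingers": -1}
    - {"tx": 0, "ty": 3, "tz": 0, "wx": 0, "wy": 0, "wz": 0, "fingers": -1}
    - {"tx": 0, "ty": 4, "tz": 0, "wx": 0, "wy": 0, "wz": 0, "fingers": -1}
    - {"tx": 0, "ty": 4, "tz": 0, "wx": 0, "wy": 0, "wz": 0, "fingers": -1}

```text
time: 2.55
ee_pos: [0.6086, -0.1374, 0.103]
ee_rot: [[-0.956, -0.004, 0.293], [-0.293, 0.003, -0.956], [0.002, -1.0, -0.004]]
force: [-0.0, 0.1, -0.1]
grip_width: 0.0005
```

Tip is at 0.081. I'll go on in 2 mm steps.

Emit:
send_rows:
  targets:
    - {"tx": 0, "ty": 1, "tz": 0, "wx": 0, "wy": 0, "wz": 0, "fingers": -1}
    - {"tx": 0, "ty": 2, "tz": 0, "wx": 0, "wy": 0, "wz": 0, "fingers": -1}
    - {"tx": 0, "ty": 2, "tz": 0, "wx": 0, "wy": 0, "wz": 0, "fingers": -1}
    - {"tx": 0, "ty": 2, "tz": 0, "wx": 0, "wy": 0, "wz": 0, "fingers": -1}

```text
time: 2.95
ee_pos: [0.6086, -0.1373, 0.101]
ee_rot: [[-0.956, -0.004, 0.293], [-0.293, 0.003, -0.956], [0.002, -1.0, -0.004]]
force: [0.4, -0.3, -0.4]
grip_width: 0.0004
```

Emit:
send_rows:
  targets:
    - {"tx": 0, "ty": 0.7, "tz": 0, "wx": 0, "wy": 0, "wz": 0, "fingers": -1}
    - {"tx": 0, "ty": 1.5, "tz": 0, "wx": 0, "wy": 0, "wz": 0, "fingers": -1}
    - {"tx": 0, "ty": 1.5, "tz": 0, "wx": 0, "wy": 0, "wz": 0, "fingers": -1}

```text
time: 3.25
ee_pos: [0.6086, -0.1374, 0.0994]
ee_rot: [[-0.956, -0.004, 0.293], [-0.293, 0.003, -0.956], [0.002, -1.0, -0.004]]
force: [-0.2, 0.1, 0.2]
grip_width: 0.0003
```

Emit:
send_rows:
  targets:
    - {"tx": 0, "ty": 0.7, "tz": 0, "wx": 0, "wy": 0, "wz": 0, "fingers": -1}
    - {"tx": 0, "ty": 1.5, "tz": 0, "wx": 0, "wy": 0, "wz": 0, "fingers": -1}
    - {"tx": 0, "ty": 1.5, "tz": 0, "wx": 0, "wy": 0, "wz": 0, "fingers": -1}

```text
time: 3.55
ee_pos: [0.6089, -0.1375, 0.0986]
ee_rot: [[-0.956, -0.002, 0.293], [-0.293, 0.003, -0.956], [0.002, -1.0, -0.003]]
force: [-1.7, -0.3, 6.1]
grip_width: 0.0005
```

Emit:
send_rows:
  targets:
    - {"tx": 0, "ty": 1.1, "tz": 0, "wx": 0, "wy": 0, "wz": 0, "fingers": -1}
    - {"tx": 0, "ty": 1.4, "tz": 0, "wx": 0, "wy": 0, "wz": 0, "fingers": -1}
    - {"tx": -0.05, "ty": 1.4, "tz": -1.9, "wx": 0, "wy": 3, "wz": 0, "fingers": -1}
    - {"tx": -0.2, "ty": 1.4, "tz": -3.8, "wx": 0, "wy": 6, "wz": 0, "fingers": -1}
    - {"tx": -0.4, "ty": 1.4, "tz": -5.6, "wx": 0, "wy": 9, "wz": 0, "fingers": -1}
    - {"tx": -0.8, "ty": 1.4, "tz": -7.5, "wx": 0, "wy": 12, "wz": 0, "fingers": -1}
    - {"tx": -1.2, "ty": 1.4, "tz": -9.3, "wx": 0, "wy": 15, "wz": 0, "fingers": -1}

```text
time: 4.25
ee_pos: [0.6078, -0.1288, 0.0984]
ee_rot: [[-0.999, -0.001, 0.033], [-0.033, 0.001, -0.999], [0.0, -1.0, -0.001]]
force: [-1.2, -0.5, 6.3]
grip_width: 0.0005
```

Run:
```python
from h import *
a=snap('wrist','w2.png'); st=ctrl.get_state(); print(st['ee_pos'],st['force'],st['ee_rot'])
```

```text
[ 0.60778184 -0.12855691  0.09841847] [-1.66003201 -2.45961967  6.94049016] [[-9.99536108e-01 -5.86528289e-04  3.04503704e-02]
 [-3.04512115e-02  1.48281625e-03 -9.99535154e-01]
 [ 5.41103340e-04 -9.99998729e-01 -1.49998888e-03]]
```

View pics/w2.png

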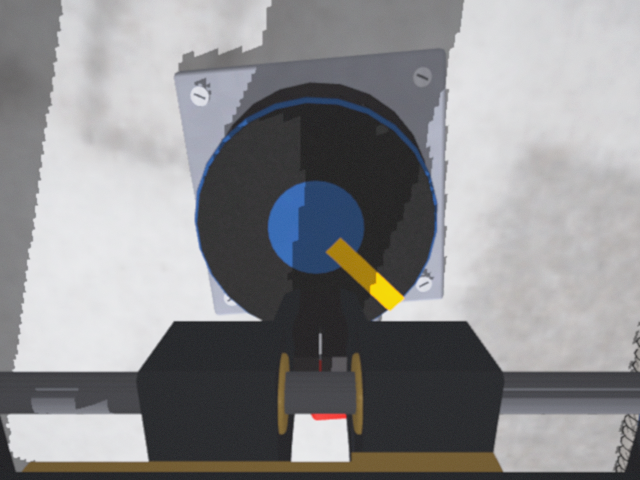

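The lid centre is at (316,227) and the pointer runs (333,243) to (398,303). The tin turns with the tool; measuring now by how much.

```bash
cat >> h.py <<'E'
ang=lambda d: np.degrees(np.arctan2(d[1],d[0]))
def pointer(s,z=.077):
    "pointer axis direction and lid centre from the yellow bar and the blue hub in a wrist picture"
    hsv=cv2.cvtColor(np.ascontiguousarray(s['image']),cv2.COLOR_RGB2HSV)
    def blob(lo,hi):
        m=cv2.inRange(hsv,lo,hi); m[318:]=0
        n,l,st,c=cv2.connectedComponentsWithStats(m); i=1+np.argmax(st[1:,4]); ys,xs=np.where(l==i); return np.c_[xs,ys]
    y=blob((18,120,90),(32,255,255)); b=blob((100,110,50),(120,255,255))
    (bx,by),rad=cv2.minEnclosingCircle(b.astype(np.float32)) 
    w=np.array([ray(s,u,v,z)[:2] for u,v in y]); L=ray(s,bx,by,z)[:2]
    vx,vy,_,_=cv2.fitLine(w.astype(np.float32),cv2.DIST_L2,0,.01,.01).ravel()
    d=np.array([vx,vy]); d*=np.sign(d@(w.mean(0)-L))
    return dict(axis=ang(d),centroid=ang(w.mean(0)-L),hub=L,rad=rad,n=len(y),ny=(y.min(0),y.max(0)),bxy=(bx,by))
E
python3 - <<'E'
from h import *
for f in ('w1','w2'): print(pointer(np.load(f'pics/{f}.png.npz')))
E
```

```text
{'axis': np.float32(-120.49228), 'centroid': np.float64(-121.18286355739286), 'hub': array([ 0.64148691, -0.12691486]), 'rad': 37.1652717590332, 'n': 1176, 'ny': (array([330, 214]), array([386, 272])), 'bxy': (322.5, 204.0)}
{'axis': np.float32(-132.23796), 'centroid': np.float64(-132.9066993180264), 'hub': array([ 0.64236784, -0.12589973]), 'rad': 48.40391159057617, 'n': 1866, 'ny': (array([327, 239]), array([403, 309])), 'bxy': (315.60235595703125, 227.2281951904297)}
```

Emit:
send_rows:
  targets:
    - {"tx": 0, "ty": 1.4, "tz": 0, "wx": 0, "wy": 0, "wz": 0, "fingers": -1}
    - {"tx": -0.05, "ty": 1.4, "tz": -1.9, "wx": 0, "wy": 3, "wz": 0, "fingers": -1}
    - {"tx": -0.2, "ty": 1.4, "tz": -3.8, "wx": 0, "wy": 6, "wz": 0, "fingers": -1}
    - {"tx": -0.4, "ty": 1.4, "tz": -5.6, "wx": 0, "wy": 9, "wz": 0, "fingers": -1}
    - {"tx": -0.8, "ty": 1.4, "tz": -7.5, "wx": 0, "wy": 12, "wz": 0, "fingers": -1}
    - {"tx": -1.2, "ty": 1.4, "tz": -9.3, "wx": 0, "wy": 15, "wz": 0, "fingers": -1}
    - {"tx": -1.8, "ty": 1.4, "tz": -11.1, "wx": 0, "wy": 18, "wz": 0, "fingers": -1}
    - {"tx": -2.4, "ty": 1.4, "tz": -12.9, "wx": 0, "wy": 21, "wz": 0, "fingers": -1}
    - {"tx": -3.1, "ty": 1.4, "tz": -14.6, "wx": 0, "wy": 24, "wz": 0, "fingers": -1}
    - {"tx": -3.9, "ty": 1.4, "tz": -16.3, "wx": 0, "wy": 27, "wz": 0, "fingers": -1}

```text
time: 5.3
ee_pos: [0.6112, -0.1127, 0.0982]
ee_rot: [[-0.903, -0.0, -0.429], [0.429, 0.0, -0.903], [0.0, -1.0, 0.0]]
force: [-4.2, -1.8, 9.9]
grip_width: 0.0005
```

Run:
```python
from h import *
print(pointer(snap('wrist','w3.png'))); st=ctrl.get_state(); print(st['ee_pos'],st['force'],ang(st['ee_rot'][:2,0]))
```

```text
{'axis': np.float32(-159.52783), 'centroid': np.float64(-160.3674281598649), 'hub': array([ 0.64293524, -0.12663843]), 'rad': 48.21569061279297, 'n': 1899, 'ny': (array([327, 239]), array([403, 311])), 'bxy': (316.55059814453125, 227.43875122070312)}
[ 0.61134654 -0.11250023  0.09819693] [-3.91668441 -1.10386419  8.96564434] 154.46307872132306
```

Emit:
send_rows:
  targets:
    - {"tx": 0, "ty": 1.2, "tz": 0, "wx": 0, "wy": 0, "wz": 0, "fingers": -1}
    - {"tx": -0.05, "ty": 1.2, "tz": -1.9, "wx": 0, "wy": 3, "wz": 0, "fingers": -1}
    - {"tx": -0.2, "ty": 1.2, "tz": -3.8, "wx": 0, "wy": 6, "wz": 0, "fingers": -1}
    - {"tx": -0.4, "ty": 1.2, "tz": -5.6, "wx": 0, "wy": 9, "wz": 0, "fingers": -1}
    - {"tx": -0.8, "ty": 1.2, "tz": -7.5, "wx": 0, "wy": 12, "wz": 0, "fingers": -1}
    - {"tx": -0.9, "ty": 1.2, "tz": -8.1, "wx": 0, "wy": 13, "wz": 0, "fingers": -1}
    - {"tx": -0.9, "ty": 1.2, "tz": -8.1, "wx": 0, "wy": 13, "wz": 0, "fingers": -1}

```text
time: 6.05
ee_pos: [0.6157, -0.1058, 0.0981]
ee_rot: [[-0.782, 0.0, -0.623], [0.623, -0.001, -0.782], [-0.001, -1.0, 0.0]]
force: [-5.2, -0.1, 9.3]
grip_width: 0.0004
```

Emit:
send_rows:
  targets:
    - {"tx": 0, "ty": 0, "tz": 0, "wx": 0, "wy": 0, "wz": 0, "fingers": -1}
    - {"tx": 0, "ty": -4, "tz": 0, "wx": 0, "wy": 0, "wz": 0, "fingers": -1}
    - {"tx": 0, "ty": -30, "tz": 0, "wx": 0, "wy": 0, "wz": 0, "fingers": -1}
    - {"tx": 40, "ty": -75, "tz": 0, "wx": 0, "wy": 0, "wz": 0, "fingers": -1}
    - {"tx": 40, "ty": -120, "tz": 0, "wx": 0, "wy": 0, "wz": 0, "fingers": -1}
    - {"tx": 40, "ty": -120, "tz": 0, "wx": 0, "wy": 0, "wz": 0, "fingers": -1}
    - {"tx": 40, "ty": -120, "tz": 0, "wx": 0, "wy": 0, "wz": 0, "fingers": -1}

```text
time: 6.75
ee_pos: [0.5847, -0.0808, 0.2192]
ee_rot: [[-0.782, 0.003, -0.623], [0.623, -0.001, -0.782], [-0.003, -1.0, -0.001]]
force: [0.9, -0.8, -0.3]
grip_width: 0.0004
```

Run:
```python
from h import *
s=snap('wrist','w4.png');print(pointer(s)); st=ctrl.get_state(); print(st['ee_pos'],st['force'],ang(st['ee_rot'][:2,0]),st['time'])
```

```text
{'axis': np.float32(-173.30206), 'centroid': np.float64(-174.25653692288256), 'hub': array([ 0.64256155, -0.12699557]), 'rad': 30.335721969604492, 'n': 758, 'ny': (array([326, 125]), array([371, 172])), 'bxy': (319.5, 117.0)}
[ 0.58426547 -0.08083204  0.21752101] [ 0.09980815 -0.11630384  0.07802491] 141.4408274181163 6.8
```

View pics/w4.png

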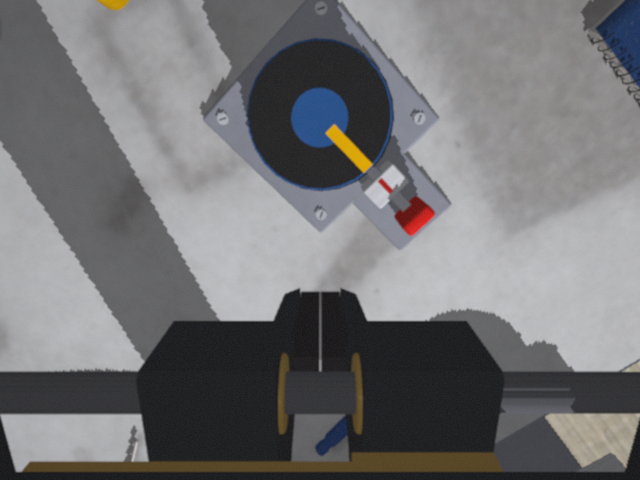

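The pointer, at (330,130) to (371,172), now lines up with the red mark at (385,186) and the tab at (414,215). The plate screws are at (222,117), (321,214), (419,117) and (321,8). Next I'll check the front direction and find the push plate.

```bash
python3 - <<'E'
from h import *
s=np.load('pics/w4.png.npz'); P=lambda u,v,z: ray(s,u,v,z)[:2]
l,b,r,t=[P(*q,.009) for q in [(222,117),(321,214),(419,117),(321,8)]]
print('C',(l+r)/2,(b+t)/2,'front',ang(b-l),ang(r-t),'diag',ang(b-t)+45-0,ang(r-l)-45)
C=(l+r)/2
print('tongue',ang((P(401,249,.008)+P(451,204,.008))/2-C),'corner front', ang(P(321,232,.008)-P(203,117,.008)))
hsv=cv2.cvtColor(np.ascontiguousarray(s['image']),cv2.COLOR_RGB2HSV)
m=cv2.inRange(hsv,(0,150,90),(6,255,255))|cv2.inRange(hsv,(174,150,90),(180,255,255)); m[318:]=0
n,L,st,c=cv2.connectedComponentsWithStats(m)
for i in range(1,n):
  if st[i,4]>15:
    for z in (.034,.052): p=P(*c[i],z); print(c[i],st[i],z,p,ang(p-C),np.linalg.norm(p-C))
E
python3 - <<'E'
import cv2
im=cv2.imread('pics/w4.png')[90:260,300:470]; cv2.imwrite('pics/c2.png',cv2.resize(im,None,fx=3.5,fy=3.5,interpolation=cv2.INTER_CUBIC))
E
```

```text
C [ 0.64195333 -0.12749012] [ 0.64095993 -0.12720124] front -173.61712602629035 -173.2016796518843 diag 186.564560604889 -173.48266782923204
tongue -173.51448688414257 corner front -173.84628242152053
[385.1  185.42] [379 180  13  13  50] 0.034 [ 0.57144153 -0.13505627] -173.87540534861054 0.07091656516928775
[385.1  185.42] [379 180  13  13  50] 0.052 [ 0.57559523 -0.13461841] -173.86870651101918 0.06673986042730928
[414.60349127 215.91396509] [396 197  38  38 802] 0.034 [ 0.53733354 -0.13911535] -173.65937074149676 0.10526369119819927
[414.60349127 215.91396509] [396 197  38  38 802] 0.052 [ 0.54346723 -0.13844186] -173.6547283632312 0.09909314264644305
```

View pics/c2.png

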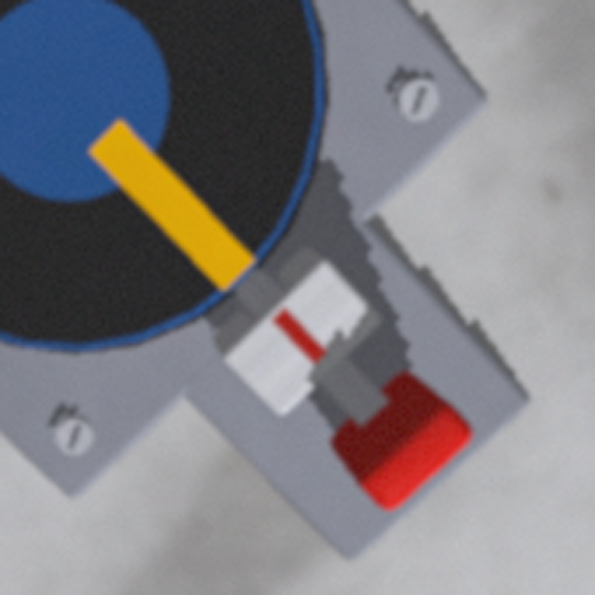

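The front direction is -173.6° and the pointer is at -173.3° to -174.3°, so they agree within 1°. Next I'll swing in front of the push plate.

Emit:
send_rows:
  targets:
    - {"tx": 5, "ty": 0, "tz": 20, "wx": 0, "wy": -8, "wz": 0, "fingers": -1}
    - {"tx": 10, "ty": 0, "tz": 40, "wx": 0, "wy": -16, "wz": 0, "fingers": -1}
    - {"tx": 15, "ty": 0, "tz": 60, "wx": 0, "wy": -24, "wz": 0, "fingers": -1}
    - {"tx": 20, "ty": 0, "tz": 80, "wx": 0, "wy": -32, "wz": 0, "fingers": -1}
    - {"tx": 26, "ty": 0, "tz": 100, "wx": 0, "wy": -40, "wz": 0, "fingers": -1}
    - {"tx": 26, "ty": 0, "tz": 100, "wx": 0, "wy": -45, "wz": 0, "fingers": -1}
    - {"tx": 26, "ty": 0, "tz": 100, "wx": 0, "wy": -45, "wz": 0, "fingers": -1}
    - {"tx": 26, "ty": 0, "tz": 100, "wx": 0, "wy": -45, "wz": 0, "fingers": -1}

```text
time: 7.6
ee_pos: [0.5015, -0.1428, 0.2164]
ee_rot: [[-0.994, -0.002, 0.11], [-0.11, 0.001, -0.994], [0.002, -1.0, -0.001]]
force: [-0.1, 0.5, 0.7]
grip_width: 0.0006
```

Emit:
send_rows:
  targets:
    - {"tx": 0, "ty": 40, "tz": 0, "wx": 0, "wy": 0, "wz": 0, "fingers": -1}
    - {"tx": 0, "ty": 80, "tz": 0, "wx": 0, "wy": 0, "wz": 0, "fingers": -1}
    - {"tx": 0, "ty": 120, "tz": 0, "wx": 0, "wy": 0, "wz": 0, "fingers": -1}
    - {"tx": 0, "ty": 145, "tz": 0, "wx": 0, "wy": 0, "wz": 0, "fingers": -1}
    - {"tx": 0, "ty": 160, "tz": 0, "wx": 0, "wy": 0, "wz": 0, "fingers": -1}
    - {"tx": 0, "ty": 160, "tz": 0, "wx": 0, "wy": 0, "wz": 0, "fingers": -1}
    - {"tx": 0, "ty": 160, "tz": 0, "wx": 0, "wy": 0, "wz": 0, "fingers": -1}

```text
time: 8.3
ee_pos: [0.5015, -0.1426, 0.0565]
ee_rot: [[-0.994, -0.002, 0.109], [-0.109, 0.001, -0.994], [0.002, -1.0, -0.001]]
force: [0.1, 0.0, 0.8]
grip_width: 0.0004
```

Run:
```python
from h import *
st=ctrl.get_state(); print(st['ee_pos'],st['force'],ang(st['ee_rot'][:2,0]),st['time'])
f=np.radians(6.4); d=st['ee_pos'][:2]-[.6422,-.1272]; print(d@[np.cos(f),np.sin(f)], d@[-np.sin(f),np.cos(f)])
```

```text
[ 0.50149693 -0.14257504  0.05650569] [0.11797297 0.01686741 0.83491652] -173.7540196280397 8.3
-0.1415400408249834 0.0004047982230520615
```

Emit:
send_rows:
  targets:
    - {"tx": -5, "ty": 0, "tz": 0, "wx": 0, "wy": 0, "wz": 0, "fingers": -1}
    - {"tx": -10, "ty": 0, "tz": 0, "wx": 0, "wy": 0, "wz": 0, "fingers": -1}
    - {"tx": -13, "ty": 0, "tz": 0, "wx": 0, "wy": 0, "wz": 0, "fingers": -1}
    - {"tx": -15, "ty": 0, "tz": 0, "wx": 0, "wy": 0, "wz": 0, "fingers": -1}
    - {"tx": -16, "ty": 0, "tz": 0, "wx": 0, "wy": 0, "wz": 0, "fingers": -1}

```text
time: 8.8
ee_pos: [0.5177, -0.1408, 0.0566]
ee_rot: [[-0.994, -0.002, 0.109], [-0.109, 0.001, -0.994], [0.002, -1.0, -0.001]]
force: [-0.4, 0.3, 0.7]
grip_width: 0.0004
```

Emit:
send_rows:
  targets:
    - {"tx": -1, "ty": 0, "tz": 0, "wx": 0, "wy": 0, "wz": 0, "fingers": -1}
    - {"tx": -2, "ty": 0, "tz": 0, "wx": 0, "wy": 0, "wz": 0, "fingers": -1}
    - {"tx": -3, "ty": 0, "tz": 0, "wx": 0, "wy": 0, "wz": 0, "fingers": -1}
    - {"tx": -4, "ty": 0, "tz": 0, "wx": 0, "wy": 0, "wz": 0, "fingers": -1}

```text
time: 9.2
ee_pos: [0.5217, -0.1403, 0.0566]
ee_rot: [[-0.994, -0.002, 0.109], [-0.109, 0.001, -0.994], [0.002, -1.0, -0.001]]
force: [-1.1, -0.5, -0.7]
grip_width: 0.0002
```

Emit:
send_rows:
  targets:
    - {"tx": -1, "ty": 0, "tz": 0, "wx": 0, "wy": 0, "wz": 0, "fingers": -1}
    - {"tx": -2, "ty": 0, "tz": 0, "wx": 0, "wy": 0, "wz": 0, "fingers": -1}
    - {"tx": -3, "ty": 0, "tz": 0, "wx": 0, "wy": 0, "wz": 0, "fingers": -1}

```text
time: 9.5
ee_pos: [0.5245, -0.14, 0.0566]
ee_rot: [[-0.994, -0.002, 0.109], [-0.109, 0.001, -0.994], [0.002, -1.0, -0.001]]
force: [-2.4, -0.2, 0.6]
grip_width: 0.0005
```

Emit:
send_rows:
  targets:
    - {"tx": -1, "ty": 0, "tz": 0, "wx": 0, "wy": 0, "wz": 0, "fingers": -1}
    - {"tx": -2, "ty": 0, "tz": 0, "wx": 0, "wy": 0, "wz": 0, "fingers": -1}

```text
time: 9.7
ee_pos: [0.5265, -0.1398, 0.0566]
ee_rot: [[-0.994, -0.003, 0.109], [-0.109, 0.001, -0.994], [0.002, -1.0, -0.001]]
force: [-1.6, -0.6, 0.7]
grip_width: 0.0001
```

Emit:
send_rows:
  targets:
    - {"tx": -1, "ty": 0, "tz": 0, "wx": 0, "wy": 0, "wz": 0, "fingers": -1}
    - {"tx": -2, "ty": 0, "tz": 0, "wx": 0, "wy": 0, "wz": 0, "fingers": -1}

```text
time: 9.9
ee_pos: [0.5286, -0.1396, 0.0566]
ee_rot: [[-0.994, -0.003, 0.109], [-0.109, 0.001, -0.994], [0.003, -1.0, -0.001]]
force: [-1.1, 0.3, 0.5]
grip_width: 0.0003
```

It is past the 3–5 mm stop with only sliding friction, so the nose is entering the slot. I'll continue gently.

Emit:
send_rows:
  targets:
    - {"tx": -1, "ty": 0, "tz": 0, "wx": 0, "wy": 0, "wz": 0, "fingers": -1}
    - {"tx": -2, "ty": 0, "tz": 0, "wx": 0, "wy": 0, "wz": 0, "fingers": -1}
    - {"tx": -2, "ty": 0, "tz": 0, "wx": 0, "wy": 0, "wz": 0, "fingers": -1}

```text
time: 10.2
ee_pos: [0.5307, -0.1393, 0.0566]
ee_rot: [[-0.994, -0.002, 0.109], [-0.109, 0.001, -0.994], [0.002, -1.0, -0.001]]
force: [-0.7, 0.0, 1.3]
grip_width: 0.0003
```

Emit:
send_rows:
  targets:
    - {"tx": -1, "ty": 0, "tz": 0, "wx": 0, "wy": 0, "wz": 0, "fingers": -1}
    - {"tx": -1, "ty": 0, "tz": 0, "wx": 0, "wy": 0, "wz": 0, "fingers": -1}

```text
time: 10.4
ee_pos: [0.5318, -0.1392, 0.0565]
ee_rot: [[-0.994, -0.002, 0.109], [-0.109, 0.001, -0.994], [0.002, -1.0, -0.001]]
force: [-1.4, -0.7, 1.1]
grip_width: 0.0006
```

Emit:
send_rows:
  targets:
    - {"tx": -1, "ty": 0, "tz": 0, "wx": 0, "wy": 0, "wz": 0, "fingers": -1}
    - {"tx": -1, "ty": 0, "tz": 0, "wx": 0, "wy": 0, "wz": 0, "fingers": -1}

```text
time: 10.6
ee_pos: [0.5329, -0.1391, 0.0565]
ee_rot: [[-0.994, -0.002, 0.109], [-0.109, 0.001, -0.994], [0.002, -1.0, -0.001]]
force: [-0.3, -0.3, 1.0]
grip_width: 0.0006
```

Emit:
send_rows:
  targets:
    - {"tx": -0.8, "ty": 0, "tz": 0, "wx": 0, "wy": 0, "wz": 0, "fingers": -1}
    - {"tx": -0.8, "ty": 0, "tz": 0, "wx": 0, "wy": 0, "wz": 0, "fingers": -1}

```text
time: 10.8
ee_pos: [0.5338, -0.139, 0.0566]
ee_rot: [[-0.994, -0.002, 0.109], [-0.109, 0.001, -0.994], [0.002, -1.0, -0.001]]
force: [-1.4, -0.7, 0.4]
grip_width: 0.0003
```

Emit:
send_rows:
  targets:
    - {"tx": -1, "ty": 0, "tz": 0, "wx": 0, "wy": 0, "wz": 0, "fingers": -1}
    - {"tx": -1, "ty": 0, "tz": 0, "wx": 0, "wy": 0, "wz": 0, "fingers": -1}

```text
time: 11.0
ee_pos: [0.5342, -0.1389, 0.0565]
ee_rot: [[-0.994, -0.004, 0.109], [-0.109, 0.001, -0.994], [0.004, -1.0, -0.001]]
force: [-6.3, -1.4, 3.5]
grip_width: 0.0003
```

Emit:
send_rows:
  targets:
    - {"tx": -1, "ty": 0, "tz": 0, "wx": 0, "wy": 0, "wz": 0, "fingers": -1}
    - {"tx": -1, "ty": 0, "tz": 0, "wx": 0, "wy": 0, "wz": 0, "fingers": -1}

```text
time: 11.2
ee_pos: [0.5342, -0.1389, 0.0565]
ee_rot: [[-0.994, -0.007, 0.11], [-0.11, 0.001, -0.994], [0.007, -1.0, -0.002]]
force: [-8.3, -1.6, 5.0]
grip_width: 0.0003
```

It hit a hard stop about 12 mm after first contact, so the tab is home. I'll back off, rise and look.

Emit:
send_rows:
  targets:
    - {"tx": 5, "ty": 0, "tz": 0, "wx": 0, "wy": 0, "wz": 0, "fingers": -1}
    - {"tx": 25, "ty": 0, "tz": 0, "wx": 0, "wy": 0, "wz": 0, "fingers": -1}
    - {"tx": 40, "ty": -30, "tz": 0, "wx": 0, "wy": 0, "wz": 0, "fingers": -1}
    - {"tx": 40, "ty": -75, "tz": 0, "wx": 0, "wy": 0, "wz": 0, "fingers": -1}
    - {"tx": 40, "ty": -120, "tz": 0, "wx": 0, "wy": 0, "wz": 0, "fingers": -1}
    - {"tx": 40, "ty": -160, "tz": 0, "wx": 0, "wy": 0, "wz": 0, "fingers": -1}
    - {"tx": 0, "ty": -160, "tz": 0, "wx": 0, "wy": 0, "wz": 0, "fingers": -1}
    - {"tx": -20, "ty": -160, "tz": 0, "wx": 0, "wy": 0, "wz": 0, "fingers": -1}
    - {"tx": -20, "ty": -160, "tz": 0, "wx": 0, "wy": 0, "wz": 0, "fingers": -1}
    - {"tx": -20, "ty": -160, "tz": 0, "wx": 0, "wy": 0, "wz": 0, "fingers": -1}

```text
time: 12.2
ee_pos: [0.5548, -0.1367, 0.2158]
ee_rot: [[-0.994, -0.008, 0.11], [-0.11, 0.001, -0.994], [0.008, -1.0, -0.002]]
force: [-0.3, -0.4, -0.7]
grip_width: 0.0003
```

Run:
```python
from h import *
s=snap('wrist','w5.png');print(pointer(s)); st=ctrl.get_state(); print(st['ee_pos'],st['force'],st['time'])
```

```text
{'axis': np.float32(6.5895195), 'centroid': np.float64(70.42626463937202), 'hub': array([ 0.54641991, -0.32381654]), 'rad': 71.8767318725586, 'n': 840, 'ny': (array([313, 106]), array([327, 164])), 'bxy': (585.5, 269.0)}
[ 0.55454941 -0.13685375  0.21598134] [-0.18955154 -0.10256604  0.47328083] 12.25
```

View pics/w5.png

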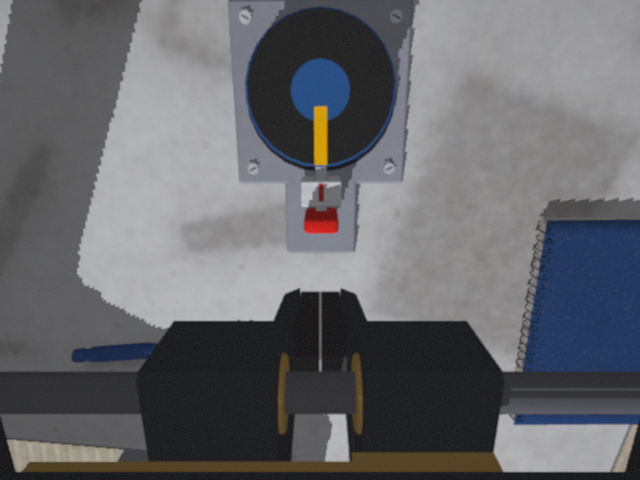

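The pointer at (320,106–164), the red mark at (321,192) and the tab at (321,220) are in line. The pointer axis is -173.4°, against -173.6° for the front. The hub fit caught the blue notebook in this picture, but the axis fit doesn't depend on it. The robot is clear, so I'm handing in.

```bash
python3 -c "
from station import ctrl
print(ctrl.finish_job())"
```

```text
the job is handed in; nothing more can be done
None
```

The tin is turned to face front and the tab is pushed home. I handed the job in at about 12.3 s; no verdict is reported.

- **Turning the tin:** I pressed the closed fingers on the lid's near edge and dragged the tin about 53° clockwise. The lid-press readings were 6–10 N, against the 20 N limit. The pointer ended at about -173.4°, against about -173.6° for the holder's front.
- **Locking the tab:** The tab slid about 12 mm from first contact with only sliding friction (up to about 2.5 N). It passed the 3–5 mm stop and then met a hard stop. The highest reading there was about 10 N, against the 25 N limit.
- **Last look:** The pointer, the red mark and the tab were in line, the tin looked flat in its seat, and the arm was clear.
- **Failed or not checked:**
  - The first two move calls were refused because rows need all their keys; nothing moved.
  - In the last picture my hub detection locked onto a blue notebook, so I used only the pointer's axis there.
  - Tab travel comes from the tool's motion, and the tin's tilt was not measured.
  - I did not recheck the other items, but I saw no sign of touching any.

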